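# Refit the drive knob of the ice crusher and shut its gate

### The job

The red drive knob of the ice crusher has come off. Pick it up, set it over the spindle on the crusher's top and, pressing down only gently, turn it slowly until its square socket finds the square and it drops fully home; then turn knob and spindle about 60 degrees clockwise (seen from above) to shut the ice gate, and let go, leaving the knob sitting home on the spindle and the other things on the trolley where they are.

Things in the scene. Friction and masses are not known exactly. Their poses are not given: they have to be found in the camera images.
- knob_center (a point): Centre of the red drive knob, a loose upright block 60 mm long (its x, white line on top), 36 mm wide (y), 48 mm tall (z up), about 0.15 kg; underside 24 mm below this point. A square socket 23.2 mm wide, 28 mm deep, sides parallel to the block's, opens in its underside. Grip it across the 36 mm width.
- spindle_foot (a point): Foot of the crusher's upright spindle: centre of the top face of the dark disc (68 mm across, 116 mm above the trolley top) on which the knob's underside rests when fully home. From here up: a steel square 22 mm wide, 14 mm high, then the round nose. Its axes are the housing's and do NOT tell how the square stands: that may be at any angle.
- spindle_tip (a point): Top of the spindle, 24 mm above its foot: a round brass nose 21 mm across and 10 mm high, its upper 5 mm tapering to 12 mm. The knob fits the square below in four ways a quarter turn apart, with some 3 degrees of play either way; not lined up, it rests on the square's corners 14 mm above home. Press with 5 to 10 N, never over 40 N; if it catches part-way, rock it.
- spindle (a joint): Turning of the spindle from its start, rad, growing clockwise seen from above; 0 at the start whatever the square's angle. It turns either way as far as 2.2, but stiffly (0.12 N m), and stays where it is left; a knob pressed hard (over about 10 N) on the square's corners may drag it round. The ice gate is shut at about 60 degrees clockwise of the start (1.05; 0.65 to 1.4 serves).
- crusher: Ice crusher, fixed to the trolley: aluminium housing 170 mm (its x) by 280 mm (its y) by 110 mm tall, origin at the centre of its underside; the spindle is at y = -75 mm, and a clear round hopper (104 mm across, rising 32 mm above the housing) at y = +80 mm; a wooden drawer flap on its -x face.
- bowl: Bystander: empty olive-green bowl, 130 mm across, 55 mm tall; origin under its centre.
- tumbler: Bystander: steel tumbler, 82 mm across, 115 mm tall; origin under its centre.
- jug: Bystander: glass stirring jug, 92 mm across, 130 mm tall; origin under its centre.
- scoop: Bystander: clear acrylic ice scoop, 100 x 65 x 35 mm with a 100 mm handle towards its -x; origin under the centre of the scoop.
- bottle: Bystander: green glass bottle, 74 mm across, 200 mm tall; origin under its centre.
- jigger: Bystander: copper jigger, 42 mm across, 75 mm tall; origin under its centre.
Mind the look-alikes: they are no part of the job. Of the things like the part that bears knob_center, leave any that is black, blue or grey; of the rest the larger one is meant.

How it is judged:
By the outcome, as a careful person would: the job done as asked, in the order asked, and still so for the second after the job is handed in, with the robot touching nothing.
It also fails if it takes over 72 s, if anything falls off the work surface, if the arm or the gripper's body presses on something with over 40 N, if the wrist force passes 120 N, or if a joint passes its speed limit or range.

### The arm

A 6-joint arm with a two-finger parallel gripper is mounted at the origin on the work surface. World frame = base frame: x ahead of the robot, y to its left, z up, the work surface at z = 0. Lengths are in mm, angles in degrees, forces in N, time in s.
With the tool pointing down it reaches from about 350 to 850 mm from the base axis. Payload 8.1 kg.
Tool frame: the origin (TCP) lies on the centre line of the jaws, within the pads' length; the fingertips stand 19 mm ahead of it and the grasp point (between the pads) is the TCP; z points along the fingers, y is the line along which they close (so a half turn about z gives the same grasp; the last joint's range is limited). The gripper opens to 85 mm and grips with 20 to 120 N. Pads are 22 mm wide; open, the fingers measure 114 mm over their backs; the gripper's body (76 mm by 85 mm) begins 54 mm behind the grasp point. The pads swing forward as they close: fully open they stand 13 mm farther back than shut.
Start: joints at [58.304, 7.471, 85.268, -0, 87.261, -4.893], TCP at [270.535, 535.552, 250.292] pointing down, gripper open.
Joint ranges: [-169.43, 169.43], [-51.17, 129.36], [1.28, 143.12], [-76.62, 256.62], [0, 156.53], [-152.29, 152.29]. Speed limits (degrees/s): [136.94, 136.94, 159.86, 180, 180, 180].

### API

Orientations are given as [roll, pitch, yaw] about the fixed x, y, z axes, in that order (R = Rz(yaw) Ry(pitch) Rx(roll)).
In Python, from bench import r gives the robot as it stands. The module is installed in compiled form; this text tells all that it offers.
- The arm moves only by the tool servo_tool, never from a script. Its arguments are lists of equal length, an entry for each row: "fingers": the finger opening in m, from 0 to 0.0854; "linear": the shift along the tool's x, y, z in m, a list of three; "rotation": the turn, a rotation vector about the tool's x, y, z in degrees, a list of three. A call has 1 to 10 rows; each row is the pose to reach, as a shift and turn from the pose commanded when the call began, along the tool's axes at that moment; what a row does not reach only later rows make up. A row lasts 1/10 s, in which the tool goes at most 50 mm and 8.59 degrees, less where a joint would pass 70% of its speed; a pose out of reach is approached as far as the arm can. A call with a gripper value outside its range is refused whole. The fingers move at their own pace and stop on an object; "force" is the grip in N (left out, the last holds). Time passes only in rows, so rows that repeat a pose let the fingers close. It gives the time, the measured TCP pose, the force, the opening and the grip force at its end, in the units of the state.
- r.sense(): the state, without advancing time (a new reading comes with each control period).
- r.snapshot(name): name is "scene" or "top" or "wrist"; returns a dict with "frame" (480x640x3 uint8, red, green, blue), "fx", "fy", "cx", "cy" (pixels), "camera_from_world" (4x4, takes a point from world to camera coordinates). Camera axes: x right, y up, looking along -z (the intrinsics and any distortion apply to the point x, -y, -z); pixel columns grow to the right and rows downward; lengths in mm; the calibration is good to about 2 mm. A picture is of the moment at which its call begins. There is no depth.
- r.hand_in(): hands the job in; it is judged then, once.
The state is a dict: "time": time; "joint_pos": joint angles; "qd": joint speeds; "joint_efforts": joint torques, N m; "tool_pos": TCP position; "tcp_rot": TCP orientation; "ft_force": force on the tool from outside, world axes, zero at the start; "wrist_torque": the same for the moment, N m; "finger_gap": finger opening in mm; "grip_force": force on a finger pad.
Only numpy, scipy, OpenCV 4.12 (cv2) and the standard library are available. Lean on these libraries where they do the work, as an engineer would, in place of code of your own. Each camera call takes 0.05 s, during which the arm holds its last target. There are 200 camera calls.

## Working session

There is one attempt and no reset: what is moved stays moved. The work goes in short steps, Python scripts to look and compute and a tool call to move; the robot and the scene stay as the last step left them, time stands still between calls to the robot, and variables do not carry over. Pictures are saved under pics/ and viewed, at most 10 in all, crops included, and the job is handed in when it is done.

Besides the shell and the picture viewer there is one more tool, called after "Call:" as name(argument=value, ...) on one line, values as JSON. servo_tool: Moves the arm, as the interface text tells. Its arguments: {"type":"object","properties":{"fingers":{"type":"array","items":{"type":"number"}},"linear":{"type":"array","items":{"type":"array","items":{"type":"number"}}},"rotation":{"type":"array","items":{"type":"array","items":{"type":"number"}}},"force":{"type":"number"}},"required":["fingers","linear","rotation"]}

```bash
mkdir -p pics
cat > h.py <<'E'
import numpy as np,cv2
from bench import r
def snap(n,name=None):
    s=r.snapshot(n)
    if name: cv2.imwrite('pics/'+name+'.png',s['frame'][:,:,::-1])
    return s
def ray(s,u,v):
    T=np.array(s['camera_from_world']);R=T[:3,:3];o=-R.T@T[:3,3]
    d=R.T@np.array([(u-s['cx'])/s['fx'],-(v-s['cy'])/s['fy'],-1.]);return o,d
def onz(s,u,v,z):
    o,d=ray(s,u,v);return o+d*(z-o[2])/d[2]
def proj(s,p):
    T=np.array(s['camera_from_world']);c=T[:3,:3]@np.array(p)+T[:3,3]
    return s['cx']+s['fx']*c[0]/-c[2], s['cy']-s['fy']*c[1]/-c[2]
E
python3 - <<'E'
from h import *
for n in['scene','top','wrist']:
    s=snap(n,n+'0'); print(n,s.keys(),s['fx'],s['cx'],s['cy']); print(np.round(np.linalg.inv(s['camera_from_world']),2))
a=np.hstack([cv2.imread('pics/scene0.png'),cv2.imread('pics/top0.png')])
print(r.sense())
E
```

```text
scene dict_keys(['frame', 'fx', 'fy', 'cx', 'cy', 'camera_from_world']) 459.84218589771115 326.22579788446586 237.32812699110454
[[-8.70000e-01 -4.00000e-01  2.80000e-01  8.99160e+02]
 [ 4.90000e-01 -7.20000e-01  4.90000e-01  6.45160e+02]
 [ 1.00000e-02  5.70000e-01  8.20000e-01  1.15995e+03]
 [ 0.00000e+00  0.00000e+00  0.00000e+00  1.00000e+00]]
top dict_keys(['frame', 'fx', 'fy', 'cx', 'cy', 'camera_from_world']) 558.1769236910268 322.70197836554945 241.39038594229223
[[ 8.00000e-02  9.70000e-01 -2.20000e-01  2.30130e+02]
 [-1.00000e+00  8.00000e-02 -1.00000e-02 -1.93300e+01]
 [ 0.00000e+00  2.20000e-01  9.70000e-01  1.47492e+03]
 [ 0.00000e+00  0.00000e+00  0.00000e+00  1.00000e+00]]
wrist dict_keys(['frame', 'fx', 'fy', 'cx', 'cy', 'camera_from_world']) 431.13531801090073 325.48887787230166 230.3625133032544
[[ 4.5000e-01 -8.5000e-01 -2.9000e-01  1.9675e+02]
 [ 8.9000e-01  4.3000e-01  1.4000e-01  5.7275e+02]
 [-0.0000e+00 -3.2000e-01  9.5000e-01  3.7339e+02]
 [ 0.0000e+00  0.0000e+00  0.0000e+00  1.0000e+00]]
{'time': 0.15, 'joint_pos': array([ 5.83056605e+01,  7.50697347e+00,  8.53167023e+01, -1.04240729e-03,
        8.72610026e+01, -4.89254325e+00]), 'qd': array([-0.02117177, -0.13793555, -0.15075676, -0.00469116,  0.02024994,
       -0.04708269]), 'joint_efforts': array([ 5.01606428e-04, -5.70061290e+01, -5.01160777e+01, -2.57426118e-04,
        9.64317005e-03, -4.46752745e-05]), 'tool_pos': array([270.30992623, 535.20570326, 249.4497371 ]), 'tcp_rot': array([-1.79915541e+02, -6.18463005e-03,  1.53198250e+02]), 'ft_force': array([-0.49749739,  0.58637407, -0.32895588]), 'wrist_torque': array([-0.00079432,  0.01834624, -0.05020867]), 'grip_force': 0.0, 'finger_gap': 85.44877046816586}
```

View pics/top0.png

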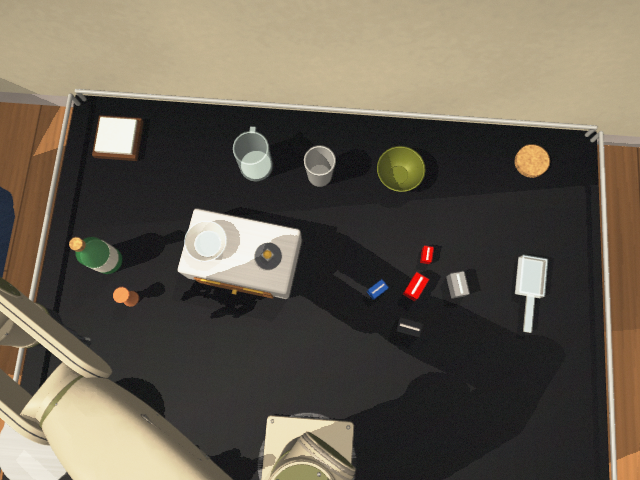

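View pics/scene0.png

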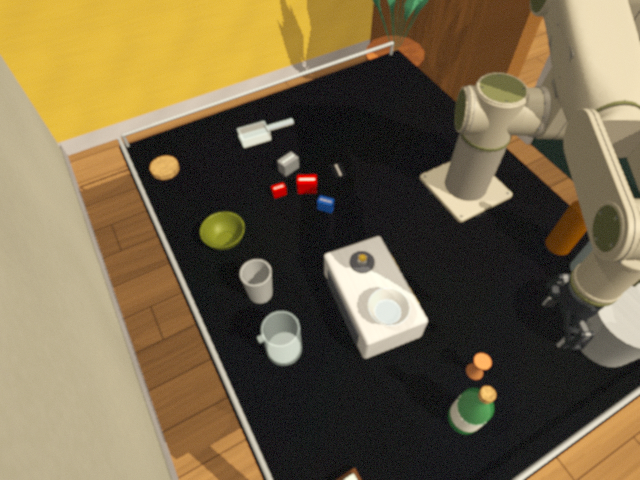

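Top view: the candidates are the large red block (417,286), small red (428,254), blue (377,289), grey (458,285) and black (409,327). I choose the large red one, at (417,286). The spindle is at (268,256).

Run:
```python
from h import *
t=snap('top');s=snap('scene')
for n,c in(('top',t),('scene',s)):
    hsv=cv2.cvtColor(c['frame'],cv2.COLOR_RGB2HSV)
    m=(((hsv[...,0]<8)|(hsv[...,0]>172))&(hsv[...,1]>150)&(hsv[...,2]>70)).astype(np.uint8)
    k,l,st,ce=cv2.connectedComponentsWithStats(m)
    for i in range(1,k):
        if st[i,4]>60: print(n,st[i],ce[i])
    # white line inside red boxes
    for i in range(1,k):
        x,y,w,h,a=st[i]
        if a>60 and w<60 and h<60:
            sub=c['frame'][y:y+h,x:x+w].min(2)>140
            hull=np.zeros_like(m);cv2.fillPoly(hull,[cv2.convexHull(np.argwhere(l==i)[:,::-1].astype(np.int32))],1)
            vu=np.argwhere((c['frame'].min(2)>120)&(hull>0))
            if len(vu)<5: continue
            P=np.array([onz(c,u,v,48)[:2] for v,u in vu]);mu=P.mean(0);w,V=np.linalg.eigh(np.cov(P.T))
            d=V[:,1];e=(P-mu)@d
            print(n,'line',mu,np.degrees(np.arctan2(d[1],d[0])),e.min(),e.max(),len(vu))
            r_=np.argwhere(l==i)[:,::-1];print(np.round([onz(c,u,v,48)[:2] for u,v in cv2.boxPoints(cv2.minAreaRect(r_.astype(np.float32)))],1).tolist())
    b=((hsv[...,0]>15)&(hsv[...,0]<32)&(hsv[...,1]>120)&(hsv[...,2]>90)).astype(np.uint8)
    k,l,st,ce=cv2.connectedComponentsWithStats(b)
    c0=(268,256) if n=='top' else (362,260)
    for i in range(1,k):
        if np.hypot(*(ce[i]-c0))<25: print(n,'brass',st[i],ce[i],onz(c,*ce[i],138))
f=t['frame'][:,:,::-1]
A=cv2.resize(f[235:315,380:480],(400,320),interpolation=cv2.INTER_CUBIC);B=cv2.resize(f[220:300,215:315],(400,320),interpolation=cv2.INTER_CUBIC)
f=s['frame'][:,:,::-1]
C=cv2.resize(f[150:214,260:340],(400,320))[:280];D=cv2.resize(f[228:292,322:402],(400,320))[:280]
cv2.imwrite('pics/crop1.png',np.vstack([np.hstack([A,B]),np.hstack([C,D])]))
```

```text
top [420 245  14  19 179] [426.49162011 254.52513966]
top [403 272  27  29 368] [415.54347826 286.43206522]
top line [ 547.78391857 -273.06581436] 173.17657912489986 -16.7766464203817 15.908207083638672 25
[[521.6, -253.3], [569.9, -258.2], [567.7, -289.1], [519.5, -284.0]]
top line [ 462.10804301 -248.37700319] 152.5199201640997 -25.25820794530498 25.877750329535825 50
[[436.3, -211.4], [499.2, -244.6], [480.5, -280.7], [418.0, -247.3]]
top brass [263 250   8   9  53] [266.79245283 253.94339623] [495.50732306 134.61266135 138.        ]
scene [296 173  22  22 376] [306.51329787 183.91223404]
scene [270 181  18  18 206] [278.71359223 189.98543689]
scene line [ 460.41287663 -246.92551286] 151.36284144468985 -23.666180072711917 24.617522153812725 47
[[477.5, -286.1], [418.0, -252.8], [460.8, -175.3], [518.2, -207.5]]
scene line [ 553.55100238 -262.0617621 ] 172.38848929848746 -14.162615187083466 13.402845056806159 21
[[576.1, -282.4], [524.0, -278.0], [537.4, -218.2], [588.2, -223.0]]
scene brass [359 254   8   7  45] [362.28888889 257.        ] [496.10597804 136.86961647 138.        ]
```

View pics/crop1.png

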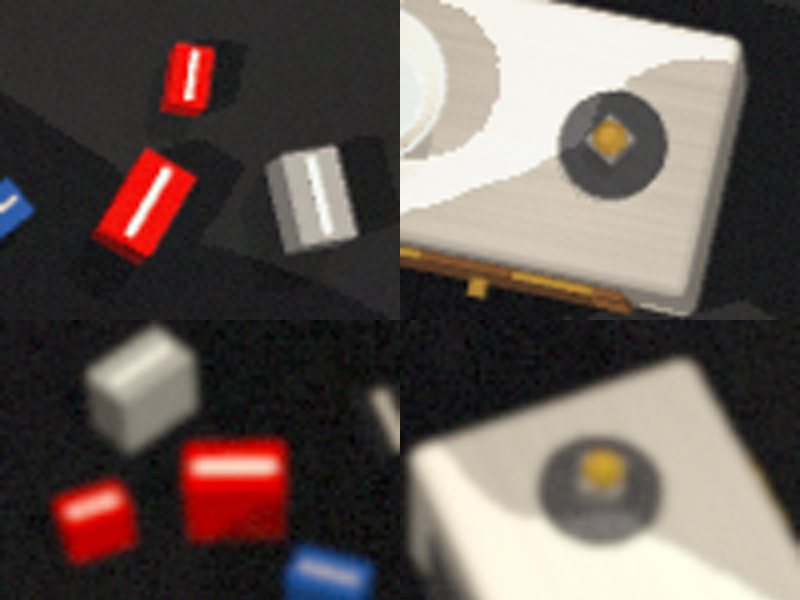

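The crop confirms the choice: the large red knob is at (461,-248), with its line at about 152°, and the spindle is at about (496,135.5). The tool yaw of 153° already suits the grasp. I'll stop over the spindle on the way to read the square's angle.

Call:
servo_tool(fingers=[0.085, 0.085, 0.085, 0.085, 0.085, 0.085, 0.085, 0.085, 0.085, 0.085], linear=[[-0.015, -0.01, 0], [-0.045, -0.03, 0], [-0.085, -0.057, 0], [-0.125, -0.084, 0], [-0.165, -0.11, 0], [-0.205, -0.137, 0], [-0.245, -0.164, 0], [-0.285, -0.19, 0], [-0.325, -0.217, 0], [-0.355, -0.237, 0]], rotation=[[0, 0, 0], [0, 0, 0], [0, 0, 0], [0, 0, 0], [0, 0, 0], [0, 0, 0], [0, 0, 0], [0, 0, 0], [0, 0, 0], [0, 0, 0]])

```text
time: 1.25
tool_pos: [481.3, 160.6, 250.4]
tcp_rot: [-180.0, 0.0, 153.1]
ft_force: [0.0, 1.1, -0.1]
finger_gap: 85.3
grip_force: 0.0
```

Call:
servo_tool(fingers=[0.085, 0.085, 0.085, 0.085, 0.085], linear=[[-0.018, -0.012, 0], [-0.0266, -0.0184, 0], [-0.0266, -0.0184, 0], [-0.0266, -0.0184, 0], [-0.0266, -0.0184, 0]], rotation=[[0, 0, 0], [0, 0, 0], [0, 0, 0], [0, 0, 0], [0, 0, 0]])

```text
time: 1.75
tool_pos: [495.4, 136.5, 250.3]
tcp_rot: [180.0, -0.0, 153.3]
ft_force: [-0.9, 0.2, -0.2]
finger_gap: 85.4
grip_force: 0.0
```

Run:
```python
from h import *
s=snap('wrist','w1');q=r.sense();print(q['tool_pos'],q['tcp_rot'],q['joint_pos'])
c=proj(s,(496,135.5,138));print(c)
u,v=map(int,c);f=s['frame'][max(v-75,0):v+75,max(u-100,0):u+100,::-1]
cv2.imwrite('pics/w1c.png',cv2.resize(f,None,fx=4,fy=4,interpolation=cv2.INTER_CUBIC))
```

```text
[495.46466932 136.62092185 250.28926384] [ 1.79991207e+02 -1.20009980e-02  1.53292957e+02] [ 9.68896282e+00 -5.94377867e+00  9.88028314e+01  1.42164277e-02
  8.71453899e+01 -5.36047013e+01]
(np.float64(323.51030920527387), np.float64(236.43897724901987))
```

View pics/w1c.png

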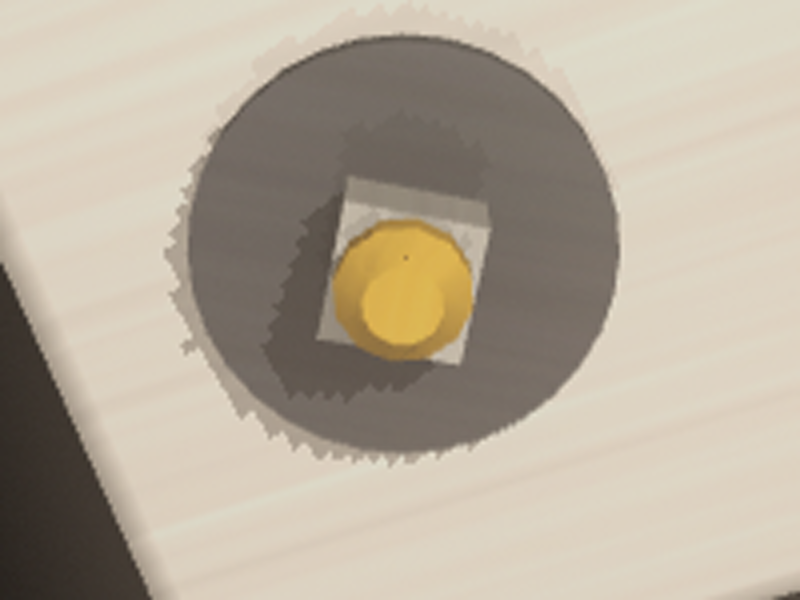

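The wrist crop shows the square's top-face corners at about (343,202), (490,228), (462,365) and (317,338). The disc centre is near (404,244).

Run:
```python
from h import *
s=snap('wrist')
q=[(343,202),(490,228),(462,365),(317,338)]
P=np.array([onz(s,223+x/4-.4,161+y/4-.4,130)[:2] for x,y in q]);print(P,P.mean(0))
for i in range(4):
    d=P[(i+1)%4]-P[i];print(np.hypot(*d),np.degrees(np.arctan2(d[1],d[0]))%90)
hsv=cv2.cvtColor(s['frame'],cv2.COLOR_RGB2HSV)
b=((hsv[...,0]>15)&(hsv[...,0]<32)&(hsv[...,1]>120)).astype(np.uint8)
k,l,st,ce=cv2.connectedComponentsWithStats(b);i=[i for i in range(1,k) if 223+60<ce[i][0]<223+140 and 161<ce[i][1]<300 and st[i,4]>200]
for j in i: print(st[j],ce[j],onz(s,*ce[j],136))
for w in(q,):pass
# disc
g=[(404,36),(404,452),(189,244),(619,244)]
print(np.mean([onz(s,223+x/4-.4,161+y/4-.4,116)[:2] for x,y in g],0))
print(onz(s,223+403/4-.4,161+307/4-.4,140))
# delta to knob in tool axes
from scipy.spatial.transform import Rotation as R
T=r.sense();M=R.from_euler('xyz',T['tcp_rot'],degrees=True).as_matrix()
print(M.T@(np.array([461,-247.7,250])-T['tool_pos']))
```

```text
[[480.41142023 133.38544482]
 [493.74172505 150.99381483]
 [511.43643038 137.69499858]
 [497.6443845  120.02383908]] [495.80849004 135.52452433]
22.085101781926017 52.872688433722374
22.13506517408445 53.07256136148489
22.41629781493004 52.02855462256778
21.806135959668776 52.21173341311507
[306 216  35  35 960] [323.265625   232.91354167] [494.6650176  136.06911169 136.        ]
[494.78425866 136.15811688]
[495.88085088 135.52821827 140.        ]
[-1.41846972e+02 -3.58783650e+02  2.48785764e-01]
```

Sizes check (22 mm sides). The square stands at 52.5° mod 90 and the spindle at (495.6,135.6). Next: the knob.

Call:
servo_tool(fingers=[0.065, 0.065, 0.065, 0.065, 0.065, 0.065, 0.065, 0.065, 0.065, 0.065], linear=[[-0.007, -0.019, 0], [-0.022, -0.055, 0], [-0.039, -0.1, 0], [-0.056, -0.142, 0], [-0.073, -0.185, 0], [-0.09, -0.228, 0], [-0.107, -0.27, 0], [-0.124, -0.313, 0], [-0.136, -0.344, 0], [-0.142, -0.359, 0]], rotation=[[0, 0, 0], [0, 0, 0], [0, 0, 0], [0, 0, 1], [0, 0, 1], [0, 0, 1], [0, 0, 1], [0, 0, 1], [0, 0, 1], [0, 0, 1]])

```text
time: 2.85
tool_pos: [460.4, -250.9, 250.3]
tcp_rot: [-180.0, 0.0, 152.1]
ft_force: [-0.4, -0.3, -0.6]
finger_gap: 64.9
grip_force: 0.0
```

Call:
servo_tool(fingers=[0.065, 0.065], linear=[[0, 0, 0.03], [0, 0, 0.03]], rotation=[[0, 0, 0], [0, 0, 0]])

```text
time: 3.05
tool_pos: [459.3, -247.2, 216.5]
tcp_rot: [179.9, -0.4, 152.2]
ft_force: [-0.2, 0.8, -1.4]
finger_gap: 64.9
grip_force: 0.0
```

Run:
```python
from h import *
from scipy.spatial.transform import Rotation as R
s=snap('wrist','w2');T=r.sense();print(T['tool_pos'],T['tcp_rot'],T['finger_gap'])
hsv=cv2.cvtColor(s['frame'],cv2.COLOR_RGB2HSV)
m=(((hsv[...,0]<8)|(hsv[...,0]>172))&(hsv[...,1]>120)&(hsv[...,2]>60)).astype(np.uint8)
k,l,st,ce=cv2.connectedComponentsWithStats(m)
i=1+np.argmax(st[1:,4]);print(st[i],ce[i])
hull=np.zeros_like(m);cv2.fillPoly(hull,[cv2.convexHull(np.argwhere(l==i)[:,::-1].astype(np.int32))],1)
vu=np.argwhere((m==0)&(hull>0)&(s['frame'].min(2)>130))
P=np.array([onz(s,u,v,48)[:2] for v,u in vu]);mu=P.mean(0);w,V=np.linalg.eigh(np.cov(P.T));d=V[:,1];e=(P-mu)@d
print('line',mu,np.degrees(np.arctan2(d[1],d[0]))%180,e.min(),e.max(),len(vu))
M=R.from_euler('xyz',T['tcp_rot'],degrees=True).as_matrix()
print(M.T@(np.array([*mu,30])-T['tool_pos']))
cv2.imwrite('pics/w2.png',s['frame'][:,:,::-1])
```

```text
[ 459.842162   -247.22418249  218.24992978] [179.94828274  -0.28095247 152.24285759] 64.59877727920924
[  265   137   135   231 20169] [332.80732808 252.29257772]
line [ 480.29896638 -253.09144423] 162.0884186094014 -79.71838889558262 45.932791479363495 746
[-21.75819893   4.16529965 188.14933623]
```

View pics/w2.png

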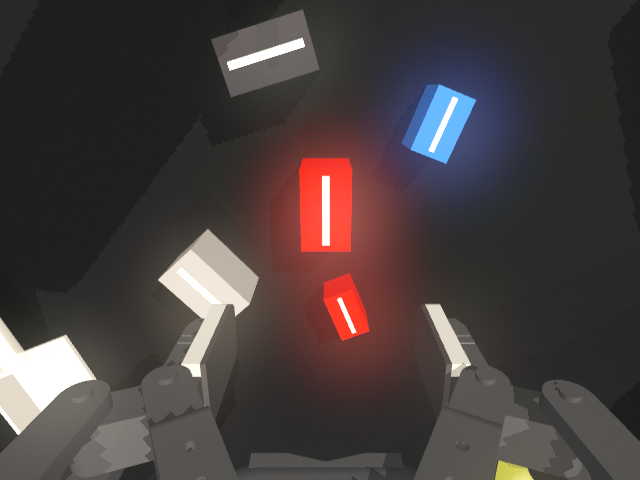

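The wrist view has the large red knob at (326,205), its line running from (326,176) to (326,245). Grey is at (208,272), small red at (346,308) and blue at (440,123).

Run:
```python
from h import *
from scipy.spatial.transform import Rotation as R
s=snap('wrist');T=r.sense();M=R.from_euler('xyz',T['tcp_rot'],degrees=True).as_matrix()
f=s['frame'];sub=np.argwhere(f[165:255,312:340].min(2)>180)+[165,312]
P=np.array([onz(s,u,v,48)[:2] for v,u in sub]);mu=P.mean(0);w,V=np.linalg.eigh(np.cov(P.T));d=V[:,1];e=(P-mu)@d
print(T['tool_pos'],T['tcp_rot'],'line',mu,np.degrees(np.arctan2(d[1],d[0]))%180,e.min(),e.max(),len(P))
t=lambda p:np.round(M.T@(np.array(p)-T['tool_pos']),1)
print('knob',t([*mu,30]))
for n,u,v,z in[('grey',257,280,48),('grey',208,230,48),('greyb',250,308,24),('blue',403,145,40),('sred',325,290,30),('redtop',300,160,48),('redtop',352,160,48),('redbot',300,250,48),('redbot',351,251,48)]: print(n,t(onz(s,u,v,z)))
```

```text
[ 460.6319453  -247.55328469  219.86406265] [ 1.79966851e+02 -1.30397703e-01  1.52269869e+02] line [ 460.24168946 -247.09794966] 152.26281682214278 -25.42381818954147 24.575597592834505 483
knob [1.000e-01 1.000e-01 1.899e+02]
grey [-54.7 -50.8 171.7]
grey [-15.3 -84.1 171.8]
greyb [-91.4 -62.  195.6]
blue [ 44.2  54.3 180. ]
sred [-7.200e+01  1.000e-01  1.897e+02]
redtop [ 35.1 -17.  171.9]
redtop [ 35.1  18.6 172. ]
redbot [-30.7 -18.2 171.8]
redbot [-31.5  19.2 171.8]
```

Call:
servo_tool(fingers=[0.065, 0.065, 0.065, 0.065, 0.065, 0.065, 0.065, 0.065, 0.065, 0.065], linear=[[0, 0, 0.015], [0, 0, 0.04], [0, 0, 0.07], [0, 0, 0.1], [0, 0, 0.13], [0, 0, 0.155], [0, 0, 0.175], [0, 0, 0.187], [0, 0, 0.19], [0, 0, 0.19]], rotation=[[0, 0, 0], [0, 0, 0], [0, 0, 0], [0, 0, 0], [0, 0, 0], [0, 0, 0], [0, 0, 0], [0, 0, 0], [0, 0, 0], [0, 0, 0]])

```text
time: 4.15
tool_pos: [461.2, -248.8, 30.6]
tcp_rot: [-180.0, 0.0, 152.2]
ft_force: [0.4, 0.6, 0.9]
finger_gap: 64.7
grip_force: 0.0
```

Call:
servo_tool(fingers=[0.03, 0.03, 0.03, 0.03, 0.03, 0.03, 0.03, 0.03], force=50, linear=[[0, 0, 0], [0, 0, 0], [0, 0, 0], [0, 0, 0], [0, 0, 0], [0, 0, 0], [0, 0, 0], [0, 0, 0]], rotation=[[0, 0, 0], [0, 0, 0], [0, 0, 0], [0, 0, 0], [0, 0, 0], [0, 0, 0], [0, 0, 0], [0, 0, 0]])

```text
time: 4.95
tool_pos: [461.9, -249.6, 31.8]
tcp_rot: [-180.0, 0.2, 152.2]
ft_force: [-0.9, 0.4, 7.6]
finger_gap: 35.9
grip_force: 50.8
```

Call:
servo_tool(fingers=[0.03, 0.03, 0.03, 0.03, 0.03, 0.03, 0.03, 0.03], linear=[[0, 0, -0.008], [0, 0, -0.025], [0, 0, -0.055], [0, 0, -0.09], [0, 0, -0.13], [0, 0, -0.16], [0, 0, -0.18], [0, 0, -0.18]], rotation=[[0, 0, 0], [0, 0, 0], [0, 0, 0], [0, 0, 0], [0, 0, 0], [0, 0, 0], [0, 0, 0], [0, 0, 0]])

```text
time: 5.75
tool_pos: [462.4, -250.0, 214.5]
tcp_rot: [-180.0, 0.4, 152.2]
ft_force: [0.6, -0.7, -1.1]
finger_gap: 35.3
grip_force: 50.0
```

Run:
```python
from h import *
from scipy.spatial.transform import Rotation as R
s=snap('wrist','w3');T=r.sense();M=R.from_euler('xyz',T['tcp_rot'],degrees=True).as_matrix()
print(T['tool_pos'],T['tcp_rot'],T['ft_force'],T['grip_force'],T['finger_gap'])
```

```text
[ 461.52845731 -249.43495957  211.91009235] [-179.98002362    0.18829542  152.19322345] [-0.12581571  0.7228954  -1.76842282] 49.993964047171175 35.21596450380098
```

View pics/w3.png

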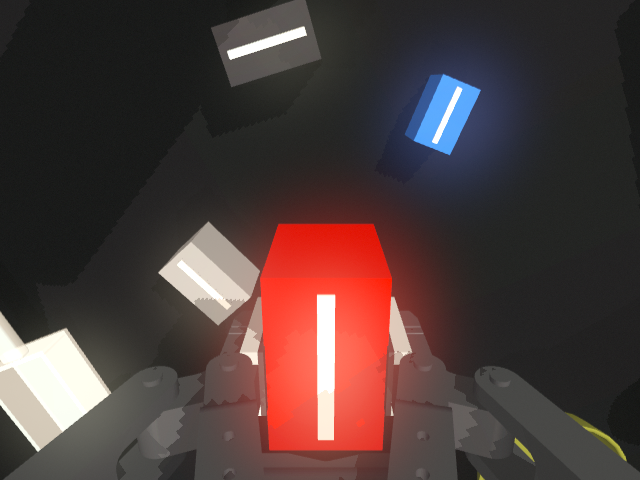

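Held square in the jaws: top-face edge at row 277 (columns 261–391), line from (326,294) to (326,440).

Run:
```python
from h import *
from scipy.spatial.transform import Rotation as R
s=snap('wrist');T=r.sense();M=R.from_euler('xyz',T['tcp_rot'],degrees=True).as_matrix()
print(T['tool_pos'],T['tcp_rot'])
for h in(15,17,19):
  z=T['tool_pos'][2]+h;t=lambda u,v:np.round(M.T@(onz(s,u,v,z)-T['tool_pos']),1)[:2]
  print(h,t(326,294),t(326,440.5),t(261,277),t(391,277),t(268,450),t(383,450))
print(M.T@(np.array([495.6,135.6,230])-T['tool_pos']))
```

```text
[ 460.67930346 -248.89152616  209.97978947] [-1.79998330e+02  8.50448200e-03  1.52192221e+02]
15 [25.   0.4] [-28.1   0.4] [ 30.3 -17.9] [30.3 18.7] [-32.  -18.6] [-32.   19.2]
17 [26.   0.4] [-26.1   0.4] [ 31.2 -17.6] [31.3 18.4] [-30.  -18.3] [-30.   18.8]
19 [27.   0.4] [-24.1   0.4] [ 32.2 -17.3] [32.2 18. ] [-27.9 -17.9] [-27.9  18.5]
[148.47694299 356.37969468 -20.0526353 ]
```

Call:
servo_tool(fingers=[0.03, 0.03, 0.03, 0.03, 0.03, 0.03, 0.03, 0.03, 0.03, 0.03], linear=[[0.006, 0.015, 0], [0.02, 0.048, 0], [0.037, 0.088, 0], [0.053, 0.128, 0], [0.07, 0.168, 0], [0.087, 0.208, 0], [0.104, 0.248, 0], [0.12, 0.288, 0], [0.134, 0.322, 0], [0.144, 0.345, 0]], rotation=[[0, 0, 0], [0, 0, 0], [0, 0, 0], [0, 0, 0], [0, 0, 0], [0, 0, 0], [0, 0, 0], [0, 0, 0], [0, 0, 0], [0, 0, 0]])

```text
time: 6.85
tool_pos: [492.6, 126.5, 208.1]
tcp_rot: [-179.9, -0.2, 152.3]
ft_force: [-0.7, -0.5, -0.7]
finger_gap: 35.8
grip_force: 50.2
```

Call:
servo_tool(fingers=[0.03, 0.03, 0.03, 0.03, 0.03, 0.03], linear=[[0.0035, 0.009, 0], [0.0045, 0.0115, 0], [0.0045, 0.0115, 0], [0.0045, 0.0115, 0], [0.0045, 0.0115, 0], [0.0045, 0.0115, 0]], rotation=[[0, 0, 0], [0, 0, 0], [0, 0, 0], [0, 0, 0], [0, 0, 0], [0, 0, 0]])

```text
time: 7.45
tool_pos: [495.9, 134.8, 210.4]
tcp_rot: [-180.0, 0.0, 152.1]
ft_force: [-0.0, 0.4, -2.0]
finger_gap: 35.3
grip_force: 50.2
```

Run:
```python
from h import *
from scipy.spatial.transform import Rotation as R
T=r.sense();M=R.from_euler('xyz',T['tcp_rot'],degrees=True).as_matrix()
print(T['tool_pos'],T['tcp_rot'],T['ft_force'],T['joint_pos'])
print(M.T@(np.array([495.6,135.6,165])-T['tool_pos']))
```

```text
[495.87449639 134.828863   210.35577344] [-1.79999561e+02  9.38526491e-03  1.52118973e+02] [-0.02671161  0.437263   -2.01831044] [ 9.49701501e+00 -4.69244471e+00  1.01821898e+02 -6.09378959e-03
  8.28633550e+01 -5.26212015e+01]
[ 0.61067473  0.55360684 45.35566977]
```

Call:
servo_tool(fingers=[0.03, 0.03, 0.03, 0.03, 0.03, 0.03, 0.03, 0.03, 0.03, 0.03], linear=[[0.0002, 0.0002, 0.01], [0.0003, 0.0003, 0.024], [0.0003, 0.0003, 0.032], [0.0003, 0.0003, 0.036], [0.0003, 0.0003, 0.038], [0.0003, 0.0003, 0.04], [0.0003, 0.0003, 0.042], [0.0003, 0.0003, 0.044], [0.0003, 0.0003, 0.045], [0.0003, 0.0003, 0.045]], rotation=[[0, 0, 0], [0, 0, 0], [0, 0, 0], [0, 0, 0], [0, 0, 0], [0, 0, 0], [0, 0, 0], [0, 0, 0], [0, 0, 0], [0, 0, 0]])

```text
time: 8.45
tool_pos: [496.6, 135.9, 165.8]
tcp_rot: [179.9, 0.1, 152.2]
ft_force: [5.9, -2.3, -2.1]
finger_gap: 35.3
grip_force: 50.1
```

A 6 N side force along tool −x means the nose is touching one side, so I'll shift with it and descend.

Call:
servo_tool(fingers=[0.03, 0.03, 0.03, 0.03, 0.03, 0.03, 0.03], linear=[[-0.0005, 0, 0], [-0.0007, 0, 0], [-0.0007, 0, 0.001], [-0.0007, 0, 0.002], [-0.0007, 0, 0.003], [-0.0007, 0, 0.003], [-0.0007, 0, 0.003]], rotation=[[0, 0, 0], [0, 0, 0], [0, 0, 0], [0, 0, 0], [0, 0, 0], [0, 0, 0], [0, 0, 0]])

```text
time: 9.15
tool_pos: [496.8, 135.5, 162.6]
tcp_rot: [180.0, 0.1, 152.2]
ft_force: [5.8, -2.0, 1.3]
finger_gap: 35.6
grip_force: 50.3
```

Call:
servo_tool(fingers=[0.03, 0.03, 0.03, 0.03, 0.03], linear=[[-0.0005, 0, 0], [-0.001, 0, 0], [-0.001, 0, 0.0005], [-0.001, 0, 0.001], [-0.001, 0, 0.001]], rotation=[[0, 0, 0], [0, 0, 0], [0, 0, 0], [0, 0, 0], [0, 0, 0]])

```text
time: 9.65
tool_pos: [497.0, 135.3, 161.6]
tcp_rot: [-180.0, -0.0, 152.2]
ft_force: [0.6, -1.3, 5.0]
finger_gap: 35.6
grip_force: 50.9
```

It rests on the corners at the expected height, with about 7 N of press. Now turning slowly clockwise.

Call:
servo_tool(fingers=[0.03, 0.03, 0.03, 0.03, 0.03, 0.03, 0.03, 0.03, 0.03, 0.03], linear=[[0, 0, 0], [0, 0, 0], [0, 0, 0], [0, 0, 0], [0, 0, 0.0002], [0, 0, 0.0002], [0, 0, 0.0003], [0, 0, 0.0003], [0, 0, 0.0003], [0, 0, 0.0003]], rotation=[[0, 0, 1], [0, 0, 2], [0, 0, 3], [0, 0, 4], [0, 0, 5], [0, 0, 6], [0, 0, 7], [0, 0, 7.5], [0, 0, 8], [0, 0, 8]])

```text
time: 10.65
tool_pos: [497.4, 135.3, 161.5]
tcp_rot: [180.0, 0.0, 144.1]
ft_force: [0.4, -2.0, 6.1]
finger_gap: 36.1
grip_force: 51.0
```

Call:
servo_tool(fingers=[0.03, 0.03, 0.03, 0.03, 0.03, 0.03], linear=[[0, 0, 0], [0, 0, 0], [0, 0, 0.0003], [0, 0, 0.0006], [0, 0, 0.001], [0, 0, 0.001]], rotation=[[0, 0, 0.5], [0, 0, 1], [0, 0, 1.5], [0, 0, 1.5], [0, 0, 1.5], [0, 0, 1.5]])

```text
time: 11.25
tool_pos: [497.5, 135.2, 161.3]
tcp_rot: [180.0, 0.1, 142.6]
ft_force: [-1.5, -1.9, 12.2]
finger_gap: 35.4
grip_force: 51.9
```

Call:
servo_tool(fingers=[0.03, 0.03, 0.03, 0.03, 0.03, 0.03], linear=[[0, 0, -0.0006], [0, -0.0003, -0.0006], [0, -0.0006, -0.0006], [0, -0.0006, -0.0006], [0, -0.0006, -0.0004], [0, -0.0006, -0.0003]], rotation=[[0, 0, 0], [0, 0, 0], [0, 0, 0], [0, 0, 0.5], [0, 0, 1], [0, 0, 1]])

```text
time: 11.85
tool_pos: [497.4, 135.0, 161.4]
tcp_rot: [179.9, 0.1, 141.6]
ft_force: [-0.3, -1.0, 9.5]
finger_gap: 35.3
grip_force: 51.2
```

Run:
```python
from h import *
from scipy.spatial.transform import Rotation as R
T=r.sense();M=R.from_euler('xyz',T['tcp_rot'],degrees=True).as_matrix()
print(T['tool_pos'],T['tcp_rot'],'F tool',M.T@T['ft_force'],'M tool',M.T@T['wrist_torque'])
print('spindle est in tool',M.T@(np.array([495.6,135.6,161])-T['tool_pos']))
s=snap('wrist','w4');f=s['frame'];cv2.imwrite('pics/w4.png',f[:,:,::-1])
```

```text
[497.39045693 135.03238671 161.36956179] [1.79924594e+02 6.11172740e-02 1.41636645e+02] F tool [-0.43930047 -0.9438613  -9.53775217] M tool [ 0.15179992 -0.19717238 -0.04824028]
spindle est in tool [ 1.75656077 -0.66666378  0.36681122]
```

View pics/w4.png

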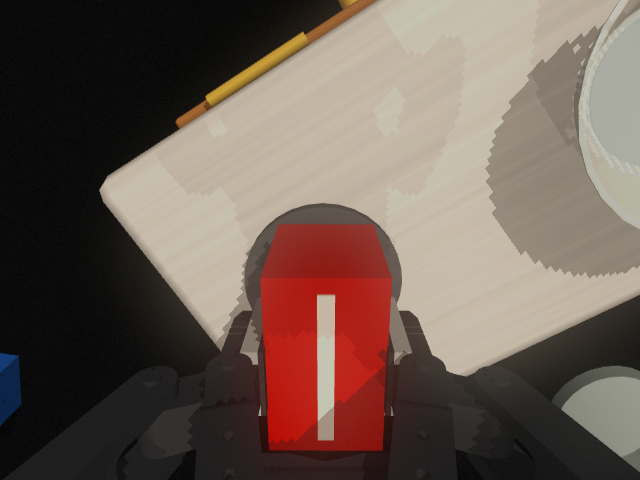

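The knob is over the disc at (322,280) but hasn't dropped. I'll lift 1 mm and probe the play against the nose to centre it.

Call:
servo_tool(fingers=[0.03, 0.03, 0.03, 0.03, 0.03, 0.03], linear=[[0, 0, -0.001], [0, 0, -0.002], [0.0007, 0, -0.002], [0.0014, 0, -0.002], [0.002, 0, -0.002], [0.002, 0, -0.002]], rotation=[[0, 0, 0], [0, 0, 0], [0, 0, 0], [0, 0, 0], [0, 0, 0], [0, 0, 0]])

```text
time: 12.5
tool_pos: [496.3, 135.1, 162.0]
tcp_rot: [180.0, 0.2, 141.6]
ft_force: [9.9, -5.2, -3.7]
finger_gap: 35.7
grip_force: 50.2
```

```bash
cat > st.py <<'E'
from h import *
from scipy.spatial.transform import Rotation as R
T=r.sense();M=R.from_euler('xyz',T['tcp_rot'],degrees=True).as_matrix()
Y=np.radians(141.6);N=np.array([[np.cos(Y),np.sin(Y),0],[np.sin(Y),-np.cos(Y),0],[0,0,-1]])
print('tool-frame pos rel (495.6,135.6,161)',(N.T@(T['tool_pos']-[495.6,135.6,161])).round(2),'yaw',T['tcp_rot'].round(2),'F',(M.T@T['ft_force']).round(1),'M',(M.T@T['wrist_torque']).round(3))
E
python3 st.py
```

```text
tool-frame pos rel (495.6,135.6,161) [-0.85  0.03 -1.01] yaw [1.7998e+02 1.7000e-01 1.4165e+02] F [-11.    2.1   3.7] M [-0.462 -1.986 -0.05 ]
```

Call:
servo_tool(fingers=[0.03, 0.03, 0.03, 0.03, 0.03, 0.03, 0.03, 0.03], linear=[[-0.0006, 0, 0], [-0.0012, 0, 0], [-0.0018, 0, 0], [-0.0024, 0, 0], [-0.003, 0, 0], [-0.0036, 0, 0], [-0.004, 0, 0], [-0.004, 0, 0]], rotation=[[0, 0, 0], [0, 0, 0], [0, 0, 0], [0, 0, 0], [0, 0, 0], [0, 0, 0], [0, 0, 0], [0, 0, 0]])

```text
time: 13.3
tool_pos: [497.9, 133.5, 161.9]
tcp_rot: [-180.0, -0.0, 141.7]
ft_force: [-0.1, 0.1, -0.7]
finger_gap: 35.3
grip_force: 50.5
```

```bash
python3 st.py
```

```text
tool-frame pos rel (495.6,135.6,161) [-3.1  -0.16 -0.92] yaw [-1.7996e+02 -4.0000e-02  1.4170e+02] F [0.1 0.  0.7] M [0.035 0.031 0.003]
```

Call:
servo_tool(fingers=[0.03, 0.03, 0.03, 0.03], linear=[[-0.0005, 0, 0], [-0.001, 0, 0], [-0.001, 0, 0], [-0.001, 0, 0]], rotation=[[0, 0, 0], [0, 0, 0], [0, 0, 0], [0, 0, 0]])

```text
time: 13.7
tool_pos: [498.8, 133.1, 162.1]
tcp_rot: [-180.0, -0.0, 141.7]
ft_force: [-1.3, 1.7, -1.9]
finger_gap: 35.6
grip_force: 50.5
```

```bash
python3 st.py
```

```text
tool-frame pos rel (495.6,135.6,161) [-4.11  0.   -1.1 ] yaw [-1.7998e+02 -4.0000e-02  1.4170e+02] F [2.  0.5 1.9] M [ 0.052  0.441 -0.04 ]
```

Call:
servo_tool(fingers=[0.03, 0.03, 0.03, 0.03, 0.03, 0.03], linear=[[0.0006, 0, 0], [0.0012, 0, 0], [0.0012, 0.0006, 0], [0.0012, 0.0012, 0], [0.0012, 0.0015, 0], [0.0012, 0.0015, 0]], rotation=[[0, 0, 0], [0, 0, 0], [0, 0, 0], [0, 0, 0], [0, 0, 0], [0, 0, 0]])

```text
time: 14.3
tool_pos: [498.9, 134.4, 162.3]
tcp_rot: [-179.9, 0.0, 141.7]
ft_force: [-3.1, -4.9, 1.9]
finger_gap: 35.5
grip_force: 50.9
```

```bash
python3 st.py
```

```text
tool-frame pos rel (495.6,135.6,161) [-3.35  1.08 -1.29] yaw [-179.93    0.    141.69] F [-0.6 -5.8 -1.9] M [ 0.956 -0.008  0.014]
```

Call:
servo_tool(fingers=[0.03, 0.03, 0.03, 0.03, 0.03, 0.03], linear=[[0, -0.0006, 0], [0, -0.0012, 0], [0, -0.0018, 0], [0, -0.0024, 0], [0, -0.0028, 0], [0, -0.0028, 0]], rotation=[[0, 0, 0], [0, 0, 0], [0, 0, 0], [0, 0, 0], [0, 0, 0], [0, 0, 0]])

```text
time: 14.9
tool_pos: [497.4, 132.7, 162.3]
tcp_rot: [180.0, -0.0, 141.7]
ft_force: [-0.2, -0.2, -1.3]
finger_gap: 35.3
grip_force: 50.6
```

```bash
python3 st.py
```

```text
tool-frame pos rel (495.6,135.6,161) [-3.18 -1.14 -1.29] yaw [179.99  -0.   141.7 ] F [ 0.  -0.3  1.3] M [-0.     0.004 -0.008]
```

Centre is at about x −3.0, y −0.6 in these coordinates. Press gently there.

Call:
servo_tool(fingers=[0.03, 0.03, 0.03, 0.03, 0.03, 0.03, 0.03, 0.03], linear=[[0.0002, 0.0005, 0], [0.0002, 0.0005, 0.0005], [0.0002, 0.0005, 0.001], [0.0002, 0.0005, 0.0015], [0.0002, 0.0005, 0.002], [0.0002, 0.0005, 0.0025], [0.0002, 0.0005, 0.0025], [0.0002, 0.0005, 0.0025]], rotation=[[0, 0, 0], [0, 0, 0], [0, 0, 0], [0, 0, 0], [0, 0, 0], [0, 0, 0], [0, 0, -0.5], [0, 0, -1]])

```text
time: 15.7
tool_pos: [497.5, 133.2, 159.7]
tcp_rot: [-180.0, -0.0, 142.7]
ft_force: [0.2, 0.3, -0.8]
finger_gap: 35.6
grip_force: 50.6
```

```bash
python3 st.py
```

```text
tool-frame pos rel (495.6,135.6,161) [-3.   -0.71  1.26] yaw [-180.     -0.    142.74] F [-0.   0.4  0.8] M [-0.041  0.001 -0.002]
```

It has entered: z is 159.7, below the corner rest of about 161.5, with no load. Continue down to about 147.

Call:
servo_tool(fingers=[0.03, 0.03, 0.03, 0.03, 0.03, 0.03, 0.03, 0.03, 0.03, 0.03], linear=[[0, 0, 0.001], [0, 0, 0.002], [0, 0, 0.003], [0, 0, 0.004], [0, 0, 0.005], [0, 0, 0.006], [0, 0, 0.007], [0, 0, 0.008], [0, 0, 0.009], [0, 0, 0.01]], rotation=[[0, 0, 0], [0, 0, 0], [0, 0, 0], [0, 0, 0], [0, 0, 0], [0, 0, 0], [0, 0, 0], [0, 0, 0], [0, 0, 0], [0, 0, 0]])

```text
time: 16.7
tool_pos: [497.5, 133.2, 149.7]
tcp_rot: [-180.0, -0.0, 142.7]
ft_force: [0.4, 0.2, -1.9]
finger_gap: 35.5
grip_force: 50.6
```

Call:
servo_tool(fingers=[0.03, 0.03, 0.03, 0.03, 0.03, 0.03], linear=[[0, 0, 0.0007], [0, 0, 0.0014], [0, 0, 0.002], [0, 0, 0.0025], [0, 0, 0.003], [0, 0, 0.003]], rotation=[[0, 0, 0], [0, 0, 0], [0, 0, 0], [0, 0, 0], [0, 0, 0], [0, 0, 0]])

```text
time: 17.3
tool_pos: [497.7, 133.3, 147.8]
tcp_rot: [180.0, 0.0, 142.7]
ft_force: [-3.6, -0.7, 6.3]
finger_gap: 35.3
grip_force: 51.7
```

```bash
python3 st.py
```

```text
tool-frame pos rel (495.6,135.6,161) [-3.11 -0.5  13.24] yaw [1.7998e+02 2.0000e-02 1.4270e+02] F [ 2.4 -2.7 -6.3] M [ 0.478  0.399 -0.004]
```

Fully home (14 mm drop). Now turn 62° clockwise in two calls.

Call:
servo_tool(fingers=[0.03, 0.03, 0.03, 0.03, 0.03, 0.03, 0.03, 0.03, 0.03, 0.03], force=70, linear=[[0, 0, -0.0003], [0, 0, -0.0003], [0, 0, -0.0003], [0, 0, -0.0003], [0, 0, -0.0003], [0, 0, -0.0003], [0, 0, -0.0003], [0, 0, -0.0003], [0, 0, -0.0003], [0, 0, -0.0003]], rotation=[[0, 0, 1], [0, 0, 4], [0, 0, 7], [0, 0, 10], [0, 0, 13], [0, 0, 16], [0, 0, 19], [0, 0, 22], [0, 0, 25], [0, 0, 27]])

```text
time: 18.3
tool_pos: [497.0, 132.9, 147.8]
tcp_rot: [-179.9, 0.0, 115.6]
ft_force: [-9.0, -1.9, 9.9]
finger_gap: 35.3
grip_force: 70.3
```

```bash
python3 st.py
```

```text
tool-frame pos rel (495.6,135.6,161) [-2.74 -1.25 13.18] yaw [-1.7991e+02  1.0000e-02  1.1557e+02] F [ 2.2 -8.9 -9.9] M [ 1.447  0.081 -0.258]
```

Call:
servo_tool(fingers=[0.03, 0.03, 0.03, 0.03, 0.03, 0.03, 0.03, 0.03, 0.03, 0.03], linear=[[0, -0.0004, -0.0003], [0, -0.0008, -0.0005], [0, -0.0008, -0.0005], [0, -0.0008, -0.0005], [0, -0.0008, -0.0005], [0, -0.0008, -0.0005], [0, -0.0008, -0.0005], [0, -0.0008, -0.0005], [0, -0.0008, -0.0005], [0, -0.0008, -0.0005]], rotation=[[0, 0, 3], [0, 0, 7], [0, 0, 11], [0, 0, 15], [0, 0, 19], [0, 0, 23], [0, 0, 27], [0, 0, 31], [0, 0, 34], [0, 0, 36]])

```text
time: 19.3
tool_pos: [495.5, 132.7, 147.8]
tcp_rot: [-179.8, 0.1, 79.6]
ft_force: [-10.7, -1.4, 9.7]
finger_gap: 35.1
grip_force: 70.3
```

```bash
python3 st.py
```

```text
tool-frame pos rel (495.6,135.6,161) [-1.69 -2.34 13.2 ] yaw [-1.7983e+02  7.0000e-02  7.9580e+01] F [ -3.3 -10.3  -9.7] M [ 1.625 -0.599 -0.238]
```

Call:
servo_tool(fingers=[0.03, 0.03, 0.03, 0.037, 0.045, 0.055, 0.065, 0.07, 0.07, 0.07], force=20, linear=[[-0.0002, -0.0005, -0.0003], [-0.0003, -0.001, -0.0005], [-0.0003, -0.001, -0.0005], [-0.0003, -0.001, -0.0005], [-0.0003, -0.001, -0.0005], [-0.0003, -0.001, -0.0005], [-0.0003, -0.001, -0.0005], [-0.0003, -0.001, -0.0005], [-0.0003, -0.001, -0.0005], [-0.0003, -0.001, -0.0005]], rotation=[[0, 0, 0], [0, 0, 0], [0, 0, 0], [0, 0, 0], [0, 0, 0], [0, 0, 0], [0, 0, 0], [0, 0, 0], [0, 0, 0], [0, 0, 0]])

```text
time: 20.3
tool_pos: [495.8, 132.7, 148.1]
tcp_rot: [180.0, -0.0, 79.7]
ft_force: [1.0, 0.1, 0.8]
finger_gap: 69.7
grip_force: 0.0
```

Call:
servo_tool(fingers=[0.07, 0.07, 0.07, 0.07, 0.07, 0.07, 0.07, 0.07], linear=[[0, 0, -0.005], [0, 0, -0.02], [0, 0, -0.045], [0, 0, -0.075], [0, 0, -0.1], [0, 0, -0.115], [0, 0, -0.12], [0, 0, -0.12]], rotation=[[0, 0, 0], [0, 0, 0], [0, 0, 0], [0, 0, 0], [0, 0, 0], [0, 0, 0], [0, 0, 0], [0, 0, 0]])

```text
time: 21.1
tool_pos: [496.0, 132.8, 268.7]
tcp_rot: [179.9, -0.0, 79.7]
ft_force: [-0.1, -0.6, -0.2]
finger_gap: 69.9
grip_force: 0.0
```

```bash
python3 st.py
python3 - <<'E'
from h import *
s=snap('wrist','w5')
sub=s['frame']
m=(sub.min(2)>0)
for z in(164,178):
    print(z,proj(s,(497,133.5,z)))
E
```

```text
tool-frame pos rel (495.6,135.6,161) [  -2.11   -1.95 -107.7 ] yaw [ 1.7994e+02 -2.0000e-02  7.9700e+01] F [-0.6  0.   0.2] M [-0.038 -0.009 -0.   ]
164 (np.float64(326.72160134355335), np.float64(238.24393037758549))
178 (np.float64(326.84333023819374), np.float64(247.08003096039013))
```

View pics/w5.png

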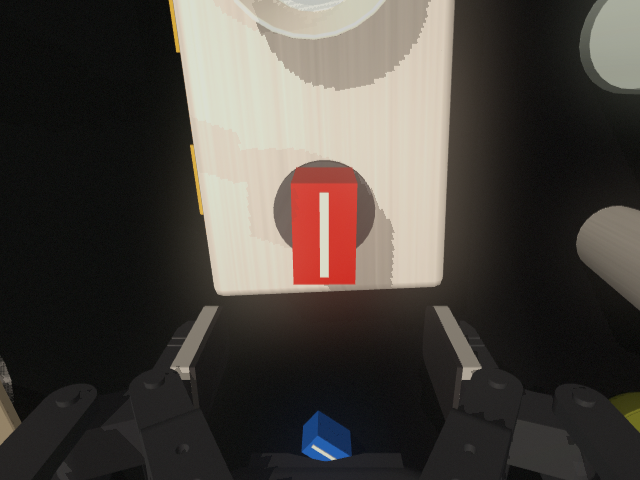

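The knob sits on the spindle with its line from (324,193) to (324,277), released, and the gripper is clear. I'll check the height from the line's length (about 51 mm), then hand in.

Run:
```python
from h import *
s=snap('wrist')
p=np.argwhere(s['frame'][188:282,316:333].min(2)>150)+[188,316]
a,b=p[:,0].min(),p[:,0].max()
for z in(164,178):
    A=onz(s,324,a-.5,z);B=onz(s,324,b+.5,z);W=np.linalg.norm(onz(s,291.5,183,z)-onz(s,357.5,183,z))
    print(z,np.linalg.norm(A-B),W,(A+B)/2,np.degrees(np.arctan2(*(A-B)[1::-1])))
```

```text
164 50.36589966147031 35.438090681197146 [495.06389029 135.1555433  164.        ] 79.67471068727434
178 47.26634969071625 33.25720770932973 [495.99225477 140.00628139 178.        ] 79.67471068727436
```

The height fits home (top at 164 mm).

```bash
python3 -c "
from bench import r
print(r.hand_in())"
```

```text
the job is handed in; nothing more can be done
None
```

The red knob is sitting home on the spindle, turned about 60° clockwise to shut the ice gate and released; I handed the job in about 21 s into the 72 s limit, with no verdict returned.

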